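# Level the rocking brake-disc checking stand

## Robot

A 7-joint arm with a two-finger parallel gripper is mounted at the origin on the work surface. World frame = base frame: x ahead of the robot, y to its left, z up, the work surface at z = 0. Lengths are in m, angles in rad, forces in N, time in s.
With the tool pointing down it reaches from about 0.425 to 0.875 m from the base axis. Payload 4.7 kg.
Tool frame: the origin (TCP) lies at the very end of the fingers, on their centre line; the grasp point (between the pads) lies 19 mm behind it; z points along the fingers, y is the line along which they close (so a half turn about z gives the same grasp; the last joint's range is limited). The gripper opens to 87 mm and grips with 3 to 60 N. Pads are 19 mm wide; open, the fingers measure 117 mm over their backs; the gripper's body (75 mm by 190 mm) begins 51 mm behind the grasp point.
Start: joints at [-1.131, 0.321, -0.07, 1.45, 0.023, 1.371, -0.057], TCP at [0.269, 0.592, 0.223] pointing down, gripper open.
Joint ranges: [-2.86, 2.86], [-0.3, 2.09], [-1.38, 1.24], [0.06, 2.45], [-1.56, 4.7], [0.09, 2.05], [-2.69, 2.69]. Speed limits (rad/s): [2.57, 2.57, 3.14, 3.14, 3.14, 3.14, 3.14].

## Interface

Orientations are given as a rotation vector (axis times angle).
In Python, from bench import ctrl, imaging, ticket gives the robot as it stands.
- The arm moves only by the tool jog_arm, never from a script. Its argument "rows" is text: rows parted by semicolons, each of 7 numbers parted by spaces: the shift along the tool's x, y, z in cm, then the turn, a rotation vector about the tool's x, y, z in rad, then the closure, from -1 (fully open) to 1 (shut), so that 0 is half open. A call has 1 to 5 rows; each row shifts and turns the commanded pose from where the row before left it, along the tool's axes as they then stand; what a row does not reach is not made up. A row lasts 1/8 s, in which the tool goes at most 62.5 mm and 10.7 degrees, less where a joint would pass 70% of its speed; a pose out of reach is approached as far as the arm can. A call with a gripper value outside its range is refused whole. The fingers move at their own pace and stop on an object; "force" is the grip in N (left out, the last holds). Time passes only in rows, so rows that do not move let the fingers close. It gives the time, the measured TCP pose, the force, the opening and the grip force at its end, in the units of the state.
- ctrl.get_state(): the state, without advancing time (a new reading comes with each control period).
- imaging.get_image(name): name is "scene" or "top" or "wrist"; returns a dict with "img" (400x640x3 uint8, blue, green, red), "vertical_fov" (degrees; the focal length in pixels is half the picture's height over the tangent of half this angle, whatever the lens; pixels are square), "cx", "cy" (the principal point, pixels), "k1" (the pictures are not rectified: a ray, as slopes to the right and down, at radius r is drawn at 1 + k1 r^2 times it, then the intrinsics apply), "origin" and "orientation" of the camera in the world. Camera axes: x right, y down, z forward; pixel columns grow to the right and rows downward; lengths in m; the calibration is good to about 2 mm. A picture is of the moment at which its call begins. There is no depth.
- ticket.close_job(): hands the job in; it is judged then, once.
The state is a dict: "time": time; "joint_positions": joint angles; "qd": joint speeds; "joint_torque": joint torques, N m; "position": TCP position; "tool_rot": TCP orientation; "ft_force": force on the tool from outside, world axes, zero at the start; "torque": the same for the moment, N m; "grip_width": opening from 0.0 (shut) to 1.0 (fully open); "grip_force": force on a finger pad.
Only numpy, scipy, OpenCV 4.12 (cv2) and the standard library are available. Lean on these libraries where they do the work, as an engineer would, in place of code of your own. Each camera call takes 0.05 s, during which the arm holds its last target. There are 200 camera calls.

## Task

The grey brake-disc checking stand leans down at the front and rocks, because its two front levelling screws are wound up too far. Turn their red-ended T-bars (clockwise from above winds the foot down) until the stand is level to about half a degree and all four feet bear firmly, so that pressing a corner no longer rocks it. Do not touch the disc or the gauge, do not shove the stand along the bench or disturb the things around it, and leave the screws released.

Things in the scene. Friction and masses are not known exactly. Their poses are not given: they have to be found in the camera images.
- stand: Loose stand, about 3.2 kg, grey plate 260 x 300 mm (top 45 mm up when level). Origin at sole level midway between the feet; z up along its normal, x away from the screws. Feet at x +-100, y +-120 mm: x = -100 (front, robot side) on screws, x = +100 of fixed length. Its weight lies 15 mm rear of the middle: it rests on both rear feet and the longer front one; the other front foot hangs.
- tbar_left: T-bar of the front left (+y) screw: bar 12 mm thick, 110 mm long with red end balls, through a red hub of 28 mm. Origin on the screw axis at bar height; x along the bar, z up. The hub's flat top, where the corner can be pressed, is 15 mm above the origin. Bar is 80 to 105 mm above the bench, free room below it down to a boss top at 57 mm. Closed fingers beside the bar can push it round.
- tbar_right: The same T-bar on the front right (-y) screw. Both: 8 mm of travel per turn, clockwise from above moves bar and foot down relative to the stand and so lifts that corner once the foot bears. Steady drag 0.10 N m (2.5 N pushed at 40 mm), the same whether or not the foot bears; stays where it is left; over three turns left at the start.
- foot_front_left: Black rubber foot, 36 mm wide, 12 mm high, under the front left screw; origin at the centre of its sole, 85 mm below the T-bar's origin. Front feet stand on fixed plywood packers 85 mm square whose unknown tops are 0 to 5 mm above the bench, left and right different: where a foot begins to bear must be felt.
- foot_front_right: The same foot under the front right screw. Pressing down on the hub of a hanging screw with 3 to 8 N rocks the stand about the line through the two neighbouring feet until that foot touches; the hub then also moves outward, away from that line, 0.65 mm per mm of drop (follow it, or friction resists). A bearing corner gives only 1 mm or so at 12 N.
- foot_rear_left: The same rubber foot, fixed length, at stand x = +100, y = +120 mm. Every foot gives 1 mm per 7 N. From first touch of the last foot, winding its screw on by 5 to 6 mm moves the whole front load (about 14 N) onto it and frees the other front foot; half of that shares the load evenly.
- foot_rear_right: The same rubber foot, of fixed length, at stand x = +100, y = -120 mm.
- disc: Steel brake disc, 210 mm in diameter, with a 130 mm hat, fixed on the stand at x = +45, y = 0 mm; from 57 to 102 mm above the bench. Origin at the centre of its underside. Must not be touched.
- gauge: Dial gauge with yellow body on a steel post, fixed to the stand at x = +105, y = +120 mm; top 175 mm above the bench. Origin at the post's foot. Must not be touched.
- screwdriver: Loose screwdriver lying across in front of the stand, about 200 mm long. Bystander.
- spray_can: Blue spray can, 56 mm in diameter, 130 mm high, standing to the left of the stand. Bystander; origin at its underside.
- filter_box: Orange filter carton 90 x 90 x 100 mm to the right of the stand. Bystander; origin at its underside.
- oil_bottle: Grey oil bottle, 80 mm in diameter, 200 mm high, on the left of the bench. Bystander.
- wrench: Steel wrench lying on the right of the bench. Bystander.
- nut_bowl: Steel bowl, 100 mm in diameter, 40 mm high, on the left of the bench. Bystander.
- cleaner_jar: Orange jar with white lid, 80 mm in diameter, 100 mm high, on the right of the bench. Bystander.

How it is judged:
At the end, for the whole second after the job is handed in: The stand is at rest and level to within 0.015 rad (0.86 degrees), and each of its four feet bears at least 1.2 N (angle between stand's own z axis and vertical below 0.015 rad and contact force between each of foot_front_left, foot_front_right, foot_rear_left, foot_rear_right and anything else above 1.2 N and linear speed of stand below 0.02 m/s and angular speed of stand below 0.05 rad/s); the robot touches nothing.
It fails at once if the disc or the gauge is touched by the robot (contact force between any of disc, gauge and the fingers above 0.5 N or contact force between any of disc, gauge and the arm above 0.5 N).
It fails at once if the stand is shoved more than 20 mm along the bench (distance of stand from where it was at the start of the episode above 0.02 m).
It fails at once if a bystander is moved more than 30 mm (distance of any of screwdriver, spray_can, filter_box, oil_bottle, wrench, nut_bowl, cleaner_jar from where it was at the start of the episode above 0.03 m).
It also fails if it takes over 72 s, if anything falls off the work surface, if the arm or the gripper's body presses on something with over 40 N, if the wrist force passes 120 N, or if a joint passes its speed limit or range.

## Working session

There is one attempt and no reset: what is moved stays moved. The work goes in short steps, Python scripts to look and compute and a tool call to move; the robot and the scene stay as the last step left them, time stands still between calls to the robot, and variables do not carry over. Pictures are saved under pics/ and viewed, at most 10 in all, crops included, and the job is handed in when it is done.

Besides the shell and the picture viewer there is one more tool, called as name(argument=value, ...) on one line, values as JSON. jog_arm: Moves the arm, as the interface text tells. Its arguments: {"type":"object","properties":{"rows":{"type":"string"},"force":{"type":"number"}},"required":["rows"]}

```bash
ls; mkdir -p pics; cat > h.py <<'E'
import numpy as np, cv2
from scipy.spatial.transform import Rotation as R
from bench import ctrl, imaging, ticket
def K(c):
    f=200/np.tan(np.radians(c['vertical_fov'])/2); return np.array([[f,0,c['cx']],[0,f,c['cy']],[0,0,1.]])
def rot(c):
    o=np.array(c['orientation'],float); return R.from_rotvec(o).as_matrix() if o.size==3 else o.reshape(3,3)
def pix2z(c,u,v,z):
    p=cv2.undistortPoints(np.array([[[u,v]]],float),K(c),np.array([c['k1'],0,0,0.]))[0,0]
    d=rot(c)@np.array([p[0],p[1],1]); o=np.array(c['origin']); return o+d*(z-o[2])/d[2]
def proj(c,P):
    Rm=rot(c); rv=R.from_matrix(Rm.T).as_rotvec(); 
    return cv2.projectPoints(np.array(P,float).reshape(-1,1,3),rv,-Rm.T@np.array(c['origin']),K(c),np.array([c['k1'],0,0,0.]))[0][:,0]
E
python3 - <<'E'
from h import *
import pickle
D={}
for n in ['scene','top']:
    c=imaging.get_image(n);D[n]=c;cv2.imwrite(f'pics/{n}0.png',c['img']);print(n,c['origin'],c['orientation'],c['vertical_fov'],c['k1'])
pickle.dump(D,open('d0.pkl','wb'))
s=ctrl.get_state();print(s)
E
```

```text
pics
scene [ 1.28517384 -0.5314569   0.97233523] [-2.13461853 -1.11163316  0.44968436] 50.79340975488068 0.02168586214240951
top [ 0.40901464 -0.03026899  1.36711311] [-2.15003762  2.15476205 -0.1389457 ] 45.91993539294474 -0.12514375143155335
{'time': 0.1, 'joint_positions': array([-1.13088459,  0.32171649, -0.07010353,  1.45153796,  0.02258477,
        1.37075488, -0.05688011]), 'qd': array([ 0.00154839, -0.00090417, -0.0005871 , -0.00140204, -0.00121088,
       -0.00121581,  0.00107489]), 'joint_torque': array([ 3.39234011e-04, -4.92573774e+01, -4.05430589e-01, -3.13396060e+01,
       -6.41574268e-02,  3.95686948e-02,  5.07098014e-05]), 'position': array([0.2683215 , 0.59151476, 0.22159958]), 'tool_rot': array([-6.63667752e-01, -3.07040863e+00,  2.52271843e-03]), 'ft_force': array([ 0.06614249,  0.10340991, -0.45800434]), 'torque': array([ 0.04292745,  0.01914227, -0.02790411]), 'grip_force': 0.0, 'grip_width': 1.0009103632000824}
```

View pics/top0.png

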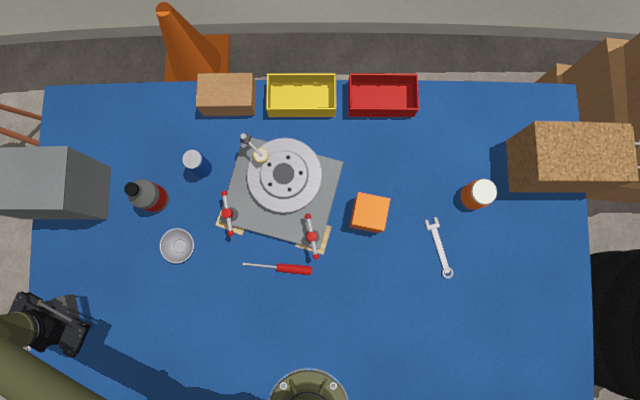

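View pics/scene0.png

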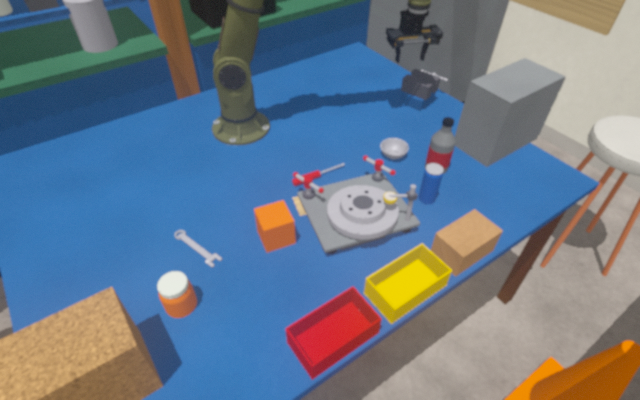

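The top view shows the left T-bar with ends at (225,194) and (230,233), hub (227,213). The right T-bar has ends at (308,217) and (317,256), hub (312,237). The disc is at (284,175), the gauge at (258,152), the screwdriver at (280,267), and the carton at (370,212).

```bash
python3 - <<'E'
from h import *
import pickle
D=pickle.load(open('d0.pkl','rb'));c=D['top'];im=c['img'].astype(int)
m=((im[...,2]>110)&(im[...,1]<70)&(im[...,0]<70)).astype(np.uint8)
m[260:]=0;m[:185]=0;m[:,330:]=0;m[:,:210]=0
n,l,s,ce=cv2.connectedComponentsWithStats(m)
for i in range(1,n):
    if s[i,4]>4:
        print(s[i,4],ce[i].round(1),pix2z(c,*ce[i],.09).round(4),pix2z(c,*ce[i],.105).round(4)[:2])
a=pix2z(c,227,213,.1);b=pix2z(c,312,237,.1);print(a,b,np.linalg.norm(a-b))
print('disc',pix2z(c,284,175,.1))
S=D['scene'];print(proj(S,[a,b]))
E
```

```text
20 [223.8 192.8] [0.6038 0.2317 0.09  ] [0.6015 0.2286]
83 [226.8 212.7] [0.5486 0.222  0.09  ] [0.5469 0.219 ]
21 [307.4 215.8] [0.5398 0.0012 0.09  ] [0.5383 0.0009]
22 [230.2 233. ] [0.4931 0.2114 0.09  ] [0.4922 0.2086]
52 [310.  236.6] [ 0.4833 -0.0059  0.09  ] [ 0.4825 -0.0061]
18 [315.3 256.4] [ 0.4299 -0.02    0.09  ] [ 0.4297 -0.0201]
[0.5467783  0.21936316 0.1       ] [ 0.48161557 -0.01131015  0.1       ] 0.23970055898257783
disc [0.65090611 0.06511182 0.1       ]
[[378.21323347 161.68806109]
 [307.01589592 178.08629172]]
```

jog_arm(rows="-5.1 -2.7 0 0 0 0 -1;-5.1 -2.7 0 0 0 0 -1;-5.1 -2.8 0 0 0 0 -1;-5.1 -2.8 0 0 0 0 -1;-5.1 -2.8 0 0 0 0 -1")

```text
time: 0.72
position: [0.4445, 0.3591, 0.2223]
tool_rot: [-0.664, -3.071, 0.0]
ft_force: [-0.0, -0.2, 0.9]
grip_width: 0.997
grip_force: 0.0
```

jog_arm(rows="-5.1 -2.8 0 0 0 0 -0.1;-5.1 -2.8 0 0 0 0 -0.1;-5.1 -2.8 0 0 0 0 -0.1;0 0 0 0 0 0 -0.1;0 0 0 0 0 0 -0.1")

```text
time: 1.35
position: [0.5479, 0.2216, 0.2221]
tool_rot: [-0.664, -3.069, -0.0]
ft_force: [-0.3, 0.9, -0.1]
grip_width: 0.574
grip_force: 0.0
```

```bash
python3 - <<'E'
from h import *
import pickle
c=imaging.get_image('wrist');cv2.imwrite('pics/w1.png',c['img']);pickle.dump(c,open('w1.pkl','wb'));print(c['origin'],c['orientation'])
print(proj(c,[[.548,.220,.095],[.483,-.009,.095]]))
s=ctrl.get_state();print(s)
E
```

```text
[0.47377043 0.25443195 0.38431481] [2.42193125 1.56057847 0.23513508]
[[318.69134904 190.04681752]
 [ 68.95935847 226.36177473]]
{'time': 1.4, 'joint_positions': array([-0.61792709,  0.1949863 ,  0.21609158,  1.61256106, -0.04364366,
        1.33949861,  0.75082357]), 'qd': array([-1.59578584e-02, -4.22089915e-03, -1.12716629e-02, -9.16445971e-05,
        3.73399887e-03,  2.72045680e-04,  1.97699717e-03]), 'joint_torque': array([ 1.18967101e+00, -4.10613871e+01,  2.48302661e+00, -3.10208273e+01,
        1.10515526e-01,  7.79974228e-02, -1.99461751e-04]), 'position': array([0.5475108 , 0.22253169, 0.22215145]), 'tool_rot': array([-6.61110305e-01, -3.07001539e+00, -4.42735354e-04]), 'ft_force': array([0.54103893, 0.75353524, 0.11660739]), 'torque': array([-0.01504844, -0.01322293, -0.02117665]), 'grip_force': 0.0, 'grip_width': 0.5620168224394445}
```

View pics/w1.png

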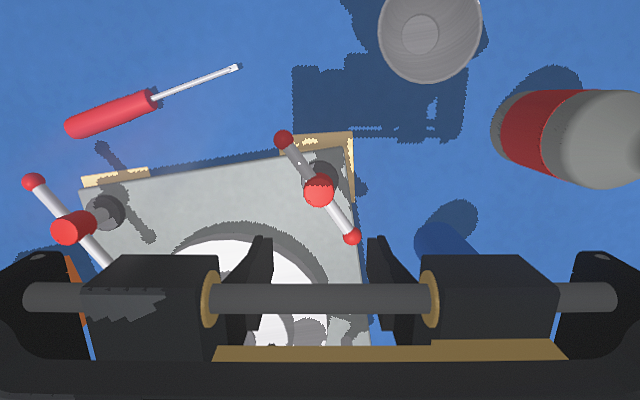

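The wrist view shows the left hub at about (318,188) with balls at (283,139) and (351,237). The right hub is at (72,228) with one ball at (34,181). Both match the first estimate. Next I triangulate the heights.

```bash
python3 - <<'E'
from h import *
import pickle
from scipy.optimize import least_squares
D=pickle.load(open('d0.pkl','rb'));t=D['top'];w=pickle.load(open('w1.pkl','rb'))
im=w['img'].astype(int);m=((im[...,2]>110)&(im[...,1]<70)&(im[...,0]<70)).astype(np.uint8);m[250:]=0;m[:,380:]=0
n,l,s,ce=cv2.connectedComponentsWithStats(m)
for i in range(1,n):
    if s[i,4]>20: print(s[i],ce[i].round(1))
def tri(a,b):
    r=least_squares(lambda P:np.r_[(proj(t,P)[0]-a)*1.0,proj(w,P)[0]-b],[.5,.1,.09]);return r.x,r.fun.round(1)
print(tri([223.8,192.8],[351.5,237]),tri([230.2,233],[283,139]),tri([315.3,256.4],[33.5,181.5]))
E
```

```text
[ 66 111  22  10  24] [ 76.  115.3]
[274 130  19  20 266] [282.5 138.9]
[ 33 173  12  15  56] [ 39.6 179.1]
[304 173  30  27 275] [320.2 181. ]
[ 57 211  40  32 580] [ 81.8 222.7]
[343 227  19  17  81] [354.2 233.9]
(array([0.60188638, 0.22930906, 0.09638452]), array([0.3, 0.3, 0.1, 0.1])) (array([0.49388758, 0.21073377, 0.09359504]), array([-0. , -0.4, -0. , -0.1])) (array([ 0.43210921, -0.02034417,  0.08618902]), array([ 0.1, -0.8, -0.1, -0.3]))
```

jog_arm(rows="-0.15 -0.2 2 0 0 0 1;0 0 2 0 0 0 1;0 0 2 0 0 0 1;0 0 2 0 0 0 1;0 0 2 0 0 0 1")

```text
time: 2.02
position: [0.5477, 0.2211, 0.1218]
tool_rot: [-0.658, -3.071, -0.001]
ft_force: [0.3, 0.2, -0.3]
grip_width: 0.069
grip_force: 0.0
```

jog_arm(rows="0 0 0 0 0 0 1;0 0 0.2 0 0 0 1;0 0 0.2 0 0 0 1")

```text
time: 2.4
position: [0.5494, 0.2196, 0.1196]
tool_rot: [0.662, 3.07, 0.002]
ft_force: [0.2, -0.1, 0.1]
grip_width: 0.01
grip_force: 0.0
```

jog_arm(rows="0 0 0.1 0 0 0 1;0 0 0.1 0 0 0 1")

```text
time: 2.65
position: [0.5491, 0.2189, 0.1169]
tool_rot: [0.664, 3.07, 0.001]
ft_force: [0.5, -1.0, -0.0]
grip_width: 0.004
grip_force: 0.0
```

jog_arm(rows="0 0 0.1 0 0 0 1;0 0 0.1 0 0 0 1")

```text
time: 2.9
position: [0.549, 0.2188, 0.1146]
tool_rot: [0.664, 3.071, 0.0]
ft_force: [0.4, 0.2, 1.3]
grip_width: 0.004
grip_force: 0.0
```

jog_arm(rows="0.04 0.02 0.1 0 0 0 1;0.04 0.02 0.1 0 0 0 1")

```text
time: 3.15
position: [0.5483, 0.2196, 0.1125]
tool_rot: [0.664, 3.071, 0.0]
ft_force: [-0.1, -0.2, 0.7]
grip_width: 0.004
grip_force: 0.0
```

jog_arm(rows="0.05 0.03 0.1 0 0 0 1;0.05 0.03 0.1 0 0 0 1")

```text
time: 3.4
position: [0.5476, 0.2206, 0.1105]
tool_rot: [-0.664, -3.071, -0.0]
ft_force: [-0.2, 0.4, -0.2]
grip_width: 0.006
grip_force: 0.0
```

jog_arm(rows="0 0 0.1 0 0 0 1;0 0 0.1 0 0 0 1")

```text
time: 3.65
position: [0.5477, 0.2205, 0.1085]
tool_rot: [0.664, 3.071, 0.0]
ft_force: [1.0, 0.2, -0.1]
grip_width: 0.003
grip_force: 0.0
```

jog_arm(rows="0 0 0.1 0 0 0 1;0 0 0.1 0 0 0 1")

```text
time: 3.9
position: [0.5477, 0.2205, 0.1065]
tool_rot: [0.664, 3.071, 0.0]
ft_force: [-0.2, -0.3, -0.2]
grip_width: 0.002
grip_force: 0.0
```

jog_arm(rows="0 0 0.1 0 0 0 1;0 0 0.1 0 0 0 1")

```text
time: 4.15
position: [0.5477, 0.2205, 0.1045]
tool_rot: [0.664, 3.071, 0.0]
ft_force: [-1.0, 0.0, -0.4]
grip_width: 0.005
grip_force: 0.0
```

jog_arm(rows="0.05 0.03 0.1 0 0 0 1;0 0 0 0 0 0 1")

```text
time: 4.4
position: [0.5476, 0.2208, 0.1038]
tool_rot: [0.664, 3.07, -0.0]
ft_force: [0.2, -1.2, 1.4]
grip_width: 0.004
grip_force: 0.6
```

jog_arm(rows="0.05 0.03 0.1 0 0 0 1;0 0 0 0 0 0 1")

```text
time: 4.65
position: [0.5476, 0.221, 0.1032]
tool_rot: [0.664, 3.069, 0.0]
ft_force: [0.1, -2.3, 4.5]
grip_width: 0.004
grip_force: 2.4
```

jog_arm(rows="0.03 0.02 0.1 0 0 0 1;0 0 0 0 0 0 1")

```text
time: 4.9
position: [0.5476, 0.2212, 0.1028]
tool_rot: [0.664, 3.069, 0.0]
ft_force: [-0.5, -2.9, 6.3]
grip_width: 0.007
grip_force: 4.0
```

jog_arm(rows="0.03 0.02 0.1 0 0 0 1;0 0 0 0 0 0 1")

```text
time: 5.15
position: [0.5476, 0.2214, 0.1024]
tool_rot: [0.665, 3.069, 0.0]
ft_force: [-2.9, -3.7, 10.6]
grip_width: 0.009
grip_force: 5.4
```

jog_arm(rows="0 0 -1.5 0 0 0 1;0 0 -1.5 0 0 -0.15 1;1.3 -6 0 0 0 0 1;0 -6 0 0 0 0 1;0 0 3 0 0 0 1")

```text
time: 5.78
position: [0.5027, 0.1061, 0.1028]
tool_rot: [0.442, 3.106, 0.003]
ft_force: [0.3, 0.8, 0.3]
grip_width: 0.007
grip_force: 0.0
```

jog_arm(rows="0 0 3 0 0 0 1;0 0 1 0 0 0 1;0 0 0.5 0 0 0 1;0 0 0 0 0 0 1")

```text
time: 6.28
position: [0.5019, 0.1106, 0.0561]
tool_rot: [0.431, 3.111, 0.001]
ft_force: [-0.4, 0.5, 0.6]
grip_width: 0.013
grip_force: 0.0
```

jog_arm(rows="0 0 0.2 0 0 0 1;0 0 0.2 0 0 0 1")

```text
time: 6.52
position: [0.502, 0.1104, 0.0521]
tool_rot: [0.432, 3.111, 0.001]
ft_force: [0.6, -0.3, -0.4]
grip_width: 0.006
grip_force: 0.0
```

jog_arm(rows="0 0 0.2 0 0 0 1;0 0 0.2 0 0 0 1")

```text
time: 6.78
position: [0.5015, 0.1102, 0.0475]
tool_rot: [0.432, 3.112, 0.0]
ft_force: [0.0, 0.5, 0.6]
grip_width: 0.004
grip_force: 0.0
```

jog_arm(rows="0 0 0.2 0 0 0 1;0 0 0.2 0 0 0 1")

```text
time: 7.02
position: [0.5015, 0.1101, 0.0434]
tool_rot: [0.432, 3.112, 0.0]
ft_force: [0.8, 0.4, 0.2]
grip_width: 0.006
grip_force: 0.0
```

jog_arm(rows="0 0 0.2 0 0 0 1;0 0 0.1 0 0 0 1")

```text
time: 7.28
position: [0.5014, 0.1101, 0.0404]
tool_rot: [-0.432, -3.112, 0.0]
ft_force: [0.3, -0.5, 0.7]
grip_width: 0.008
grip_force: 0.0
```

jog_arm(rows="0 0 0.1 0 0 0 1;0 0 0.1 0 0 0 1")

```text
time: 7.52
position: [0.5015, 0.1102, 0.0386]
tool_rot: [0.432, 3.112, 0.0]
ft_force: [-0.7, 0.8, 0.0]
grip_width: 0.009
grip_force: 0.0
```

jog_arm(rows="0 0 0.1 0 0 0 1;0 0 0.1 0 0 0 1")

```text
time: 7.78
position: [0.5015, 0.1102, 0.0365]
tool_rot: [0.432, 3.112, 0.0]
ft_force: [0.0, -0.6, -0.9]
grip_width: 0.008
grip_force: 0.0
```

jog_arm(rows="0 0 0.1 0 0 0 1;0 0 0.1 0 0 0 1")

```text
time: 8.02
position: [0.5015, 0.1101, 0.0345]
tool_rot: [0.432, 3.112, 0.0]
ft_force: [0.1, -0.1, 0.1]
grip_width: 0.005
grip_force: 0.0
```

jog_arm(rows="0 0 0.1 0 0 0 1;0 0 0.1 0 0 0 1")

```text
time: 8.28
position: [0.5015, 0.1102, 0.0328]
tool_rot: [-0.432, -3.112, -0.0]
ft_force: [-2.0, 0.0, 6.3]
grip_width: 0.007
grip_force: 2.8
```

jog_arm(rows="0 0 -5 0 0 0 1;0 0 -5 0 0 0 1;-0.7 5.9 0 0 0 0 -0.15;-0.8 5.9 0 0 0 0 -0.15;0 0 0 0 0 0 -0.15")

```text
time: 8.9
position: [0.5479, 0.2256, 0.132]
tool_rot: [-0.42, -3.113, -0.003]
ft_force: [-0.2, -0.7, 0.8]
grip_width: 0.258
grip_force: 0.0
```

jog_arm(rows="0 0 0 0 0 0 -0.15;0 0 0 0 0 0 -0.15")

```text
time: 9.15
position: [0.548, 0.2177, 0.1325]
tool_rot: [-0.435, -3.111, 0.001]
ft_force: [0.4, -0.5, 0.1]
grip_width: 0.487
grip_force: 0.0
```

```bash
python3 - <<'E'
from h import *
import pickle
c=imaging.get_image('wrist');cv2.imwrite('pics/w2.png',c['img']);pickle.dump(c,open('w2.pkl','wb'))
s=ctrl.get_state();print(s['position'],s['tool_rot'],s['grip_width'],s['joint_positions'][6])
E
```

```text
[0.54804516 0.21784222 0.1326467 ] [ 4.35472996e-01  3.11118768e+00 -5.57635788e-04] 0.5213281420329531 0.9110802863403696
```

View pics/w2.png

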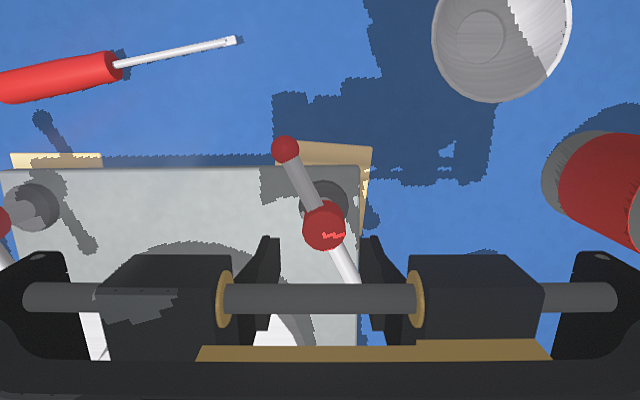

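The hub at (324,223) sits centred between the fingers (tips at about x=260 and 383), and the bar is clear of both. I descend and push it round as a couple.

jog_arm(rows="0 0.2 0 0 0 0 -0.15;0 0 2 0 0 0 -0.15;0 0 2 0 0 0 -0.15;0 0 1.6 0 0 0 -0.15;0 0 0 0 0 0.1 -0.15")

```text
time: 9.82
position: [0.5476, 0.2208, 0.0749]
tool_rot: [-0.591, -3.083, 0.002]
ft_force: [0.9, -0.4, 1.0]
grip_width: 0.572
grip_force: 0.0
```

jog_arm(rows="0 0 0 0 0 0.18 -0.15;0 0 0 0 0 0.18 -0.15;0 0 0 0 0 0.18 -0.15;0 0 0 0 0 0.18 -0.15")

```text
time: 10.32
position: [0.5493, 0.2202, 0.0765]
tool_rot: [1.644, 2.675, -0.001]
ft_force: [1.4, -1.5, -0.8]
grip_width: 0.574
grip_force: 2.2
```

```bash
cat > st.py <<'E'
from h import *
s=ctrl.get_state();y=R.from_rotvec(s['tool_rot']).as_matrix()[:,1]
print('az',np.arctan2(y[1],y[0]).round(3),'p',s['position'].round(4),'q7',s['joint_positions'][6].round(3),'F',s['ft_force'].round(1),'T',s['torque'].round(3),s['grip_width'].round(3),s['time'])
E
python3 st.py
```

```text
Traceback (most recent call last):
  File "st.py", line 3, in <module>
    print('az',np.arctan2(y[1],y[0]).round(3),'p',s['position'].round(4),'q7',s['joint_positions'][6].round(3),'F',s['ft_force'].round(1),'T',s['torque'].round(3),s['grip_width'].round(3),s['time'])
                                                                                                                                                                   ^^^^^^^^^^^^^^^^^^^^^
AttributeError: 'float' object has no attribute 'round'
```

jog_arm(rows="0 0 0 0 0 0.18 -0.15;0 0 0 0 0 0.18 -0.15;0 0 0 0 0 0.18 -0.15;0 0 0 0 0 0.18 -0.15;0 0 0 0 0 0.18 -0.15")

```text
time: 10.95
position: [0.5493, 0.2201, 0.0765]
tool_rot: [2.644, 1.693, 0.0]
ft_force: [2.1, -2.7, -1.6]
grip_width: 0.577
grip_force: 2.3
```

jog_arm(rows="0 0 0 0 0 0.18 -0.15;0 0 0 0 0 0.18 -0.15;0 0 0 0 0 0.18 -0.15;0 0 0 0 0 0.18 -0.15;0 0 0 0 0 0.18 -0.15")

```text
time: 11.58
position: [0.5499, 0.2204, 0.0766]
tool_rot: [3.118, 0.375, 0.004]
ft_force: [3.4, -1.4, -2.9]
grip_width: 0.578
grip_force: 2.6
```

jog_arm(rows="0 0 0 0 0 0.18 -0.15;0 0 0 0 0 0.18 -0.15;0 0 0 0 0 0.18 -0.15;0 0 0 0 0 0.18 -0.15;0 0 0 0 0 0 -0.15")

```text
time: 12.2
position: [0.5497, 0.2203, 0.0766]
tool_rot: [3.053, -0.736, 0.004]
ft_force: [3.7, -2.7, -1.9]
grip_width: 0.571
grip_force: 2.0
```

```bash
sed -i "s/s\['grip_width'\].round(3)/s['grip_width']/" st.py
cat >> st.py <<'E'
import sys
if len(sys.argv)>1:
    c=imaging.get_image('wrist');cv2.imwrite('pics/'+sys.argv[1],c['img'])
E
python3 st.py
```

```text
az -2.044 p [0.5497 0.2203 0.0766] q7 -2.248 F [ 3.7 -2.7 -1.9] T [-0.473 -0.674  0.064] 0.5708506517206605 12.2
```

jog_arm(rows="0 0 0 0 0 0.15 -0.15;0 0 0 0 0 0.15 -0.15;0 0 0 0 0 0 -0.15;0 0 0 0 0 -0.18 -0.15;0 0 -2.8 0 0 -0.18 -0.15")

```text
time: 12.82
position: [0.5457, 0.2223, 0.1028]
tool_rot: [3.076, -0.627, -0.009]
ft_force: [0.6, -0.5, 0.3]
grip_width: 0.573
grip_force: 0.0
```

jog_arm(rows="0 0 0 0 0 -0.18 -0.15;0 0 0 0 0 -0.18 -0.15;0 0 0 0 0 -0.18 -0.15;0 0 0 0 0 -0.18 -0.15;0 0 0 0 0 -0.18 -0.15")

```text
time: 13.45
position: [0.5476, 0.2228, 0.1047]
tool_rot: [-3.043, -0.774, 0.002]
ft_force: [0.3, -0.5, 0.7]
grip_width: 0.575
grip_force: 0.0
```

jog_arm(rows="0 0 0 0 0 -0.18 -0.15;0 0 0 0 0 -0.18 -0.15;0 0 0 0 0 -0.18 -0.15;0 0 0 0 0 -0.18 -0.15;0 0 0 0 0 -0.18 -0.15")

```text
time: 14.08
position: [0.5476, 0.2227, 0.1048]
tool_rot: [-2.403, -2.02, 0.0]
ft_force: [0.0, 0.1, 0.7]
grip_width: 0.576
grip_force: 0.0
```

jog_arm(rows="0 0 0 0 0 -0.18 -0.15;0 0 0 0 0 -0.18 -0.15;0 0 0 0 0 -0.18 -0.15;0 0 0 0 0 -0.18 -0.15;0 0 0 0 0 -0.18 -0.15")

```text
time: 14.7
position: [0.5476, 0.2227, 0.1048]
tool_rot: [-1.286, -2.864, -0.001]
ft_force: [-0.9, -0.2, 0.6]
grip_width: 0.577
grip_force: 0.0
```

jog_arm(rows="0 0 0 0 0 -0.18 -0.15;0 0 0 0 0 -0.1 -0.15;0 0 0 0 0 0 -0.15")

```text
time: 15.08
position: [0.5479, 0.2224, 0.1048]
tool_rot: [-0.887, -3.013, -0.001]
ft_force: [-0.1, 0.6, 0.2]
grip_width: 0.579
grip_force: 0.0
```

```bash
python3 st.py w3.png
```

```text
az 0.998 p [0.5479 0.2224 0.1048] q7 0.635 F [-0.1  0.6  0.2] T [-0.069  0.019 -0.027] 0.5788144245436873 15.075
```

View pics/w3.png

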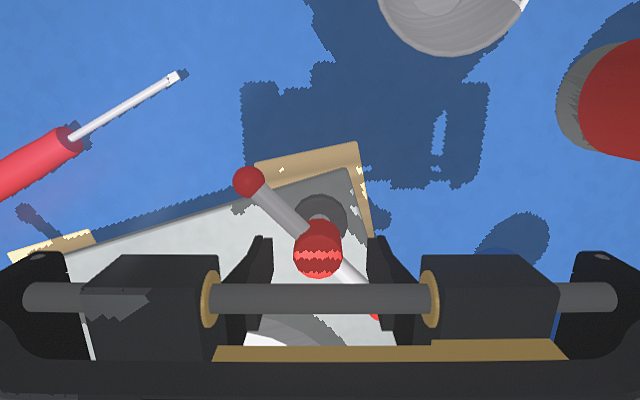

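The bar has come round half a turn: ball at (248,181), hub centred at about (318,245) between the fingers. Second stroke next.

jog_arm(rows="-0.2 -0.1 0 0 0 0 -0.15;0 0 2.8 0 0 0 -0.15;0 0 0 0 0 0.18 -0.15;0 0 0 0 0 0.18 -0.15;0 0 0 0 0 0.18 -0.15")

```text
time: 15.75
position: [0.5486, 0.2195, 0.0755]
tool_rot: [-1.669, -2.659, 0.003]
ft_force: [-0.6, 0.5, -3.4]
grip_width: 0.572
grip_force: 2.3
```

jog_arm(rows="0 0 0 0 0 0.18 -0.15;0 0 0 0 0 0.18 -0.15;0 0 0 0 0 0.18 -0.15;0 0 0 0 0 0.18 -0.15;0 0 0 0 0 0.18 -0.15")

```text
time: 16.38
position: [0.5497, 0.2209, 0.0762]
tool_rot: [-2.66, -1.67, -0.002]
ft_force: [1.7, 2.3, -4.0]
grip_width: 0.576
grip_force: 2.5
```

jog_arm(rows="0 0 0 0 0 0.18 -0.15;0 0 0 0 0 0.18 -0.15;0 0 0 0 0 0.18 -0.15;0 0 0 0 0 0.18 -0.15;0 0 0 0 0 0.18 -0.15")

```text
time: 17.0
position: [0.5515, 0.2203, 0.077]
tool_rot: [-3.122, -0.346, -0.007]
ft_force: [4.4, 0.1, -2.4]
grip_width: 0.575
grip_force: 2.3
```

jog_arm(rows="0 0 0 0 0 0.18 -0.15;0 0 0 0 0 0.18 -0.15;0 0 0 0 0 0.18 -0.15;0 0 0 0 0 0.18 -0.15;0 0 0 0 0 0.18 -0.15")

```text
time: 17.62
position: [0.5516, 0.2191, 0.0772]
tool_rot: [-2.961, 1.047, -0.006]
ft_force: [3.3, 0.1, -1.9]
grip_width: 0.569
grip_force: 2.2
```

jog_arm(rows="0 0 0 0 0 0.12 -0.15;0 0 0 0 0 0 -0.15")

```text
time: 17.88
position: [0.5505, 0.2191, 0.0769]
tool_rot: [-2.898, 1.213, -0.003]
ft_force: [1.3, -1.3, 0.1]
grip_width: 0.574
grip_force: 0.9
```

```bash
python3 st.py
```

```text
az -2.364 p [0.5505 0.2191 0.0769] q7 -2.518 F [ 1.3 -1.3  0.1] T [-0.253 -0.234  0.06 ] 0.5740062689934735 17.875
```

jog_arm(rows="0 0 0 0 0 -0.18 -0.15;0 0 -5.3 0 0 0 -0.15;2.04 5.58 0 0 0 0 -0.15;2.04 5.58 0 0 0 0 -0.15;2.04 5.58 0 0 0 0 -0.15")

```text
time: 18.5
position: [0.5022, 0.0463, 0.1296]
tool_rot: [-2.996, 0.944, 0.001]
ft_force: [0.3, -1.0, 0.8]
grip_width: 0.573
grip_force: 0.0
```

jog_arm(rows="2.04 5.58 0 0 0 -0.1 -0.15;0 0 0 0 0 -0.18 -0.15;0 0 0 0 0 -0.18 -0.15;0 0 0 0 0 -0.18 -0.15;0 0 0 0 0 -0.18 -0.15")

```text
time: 19.12
position: [0.4872, -0.0094, 0.1296]
tool_rot: [-3.122, -0.336, 0.001]
ft_force: [-0.1, -0.8, -0.4]
grip_width: 0.576
grip_force: 0.0
```

jog_arm(rows="0 0 0 0 0 -0.18 -0.15;0 0 0 0 0 -0.18 -0.15;0 0 0 0 0 -0.18 -0.15;0 0 0 0 0 -0.18 -0.15;0 0 0 0 0 -0.18 -0.15")

```text
time: 19.75
position: [0.4872, -0.0094, 0.1295]
tool_rot: [-2.665, -1.661, 0.001]
ft_force: [-0.2, -0.1, 0.2]
grip_width: 0.577
grip_force: 0.0
```

jog_arm(rows="0 0 0 0 0 -0.18 -0.15;0 0 0 0 0 -0.18 -0.15;0 0 0 0 0 -0.18 -0.15;0 0 0 0 0 -0.18 -0.15;0 0 0 0 0 -0.18 -0.15")

```text
time: 20.38
position: [0.4872, -0.0094, 0.1296]
tool_rot: [-1.677, -2.655, -0.0]
ft_force: [0.0, -1.0, 0.3]
grip_width: 0.572
grip_force: 0.0
```

jog_arm(rows="0 0 0 0 0 -0.18 -0.15;0 0 0 0 0 -0.18 -0.15;0 0 0 0 0 -0.18 -0.15;0 0 0 0 0 0 -0.15")

```text
time: 20.88
position: [0.4873, -0.0095, 0.1296]
tool_rot: [-0.922, -3.002, -0.001]
ft_force: [0.1, -1.2, 0.3]
grip_width: 0.574
grip_force: 0.0
```

```bash
python3 st.py w4.png
```

```text
az 0.975 p [ 0.4873 -0.0095  0.1296] q7 0.982 F [ 0.1 -1.2  0.3] T [ 0.032 -0.062 -0.071] 0.5739455440744312 20.875
```

View pics/w4.png

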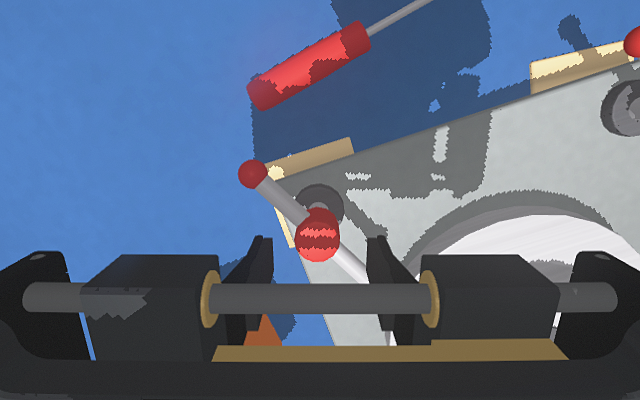

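The right hub is centred between the fingers at (318,235), with the bar clear of both. First stroke on the right screw.

jog_arm(rows="0 0 2.5 0 0 0 -0.15;0 0 2.5 0 0 0 -0.15;0 0 0 0 0 0.18 -0.15;0 0 0 0 0 0.18 -0.15;0 0 0 0 0 0.18 -0.15")

```text
time: 21.55
position: [0.4873, -0.0114, 0.0791]
tool_rot: [1.701, 2.641, -0.004]
ft_force: [-0.2, -3.0, -3.6]
grip_width: 0.572
grip_force: 1.9
```

jog_arm(rows="0 0 0 0 0 0.18 -0.15;0 0 0 0 0 0.18 -0.15;0 0 0 0 0 0.18 -0.15;0 0 0 0 0 0.18 -0.15;0 0 0 0 0 0.18 -0.15")

```text
time: 22.18
position: [0.4877, -0.0097, 0.0793]
tool_rot: [2.68, 1.639, 0.0]
ft_force: [1.9, 0.0, -3.3]
grip_width: 0.574
grip_force: 2.3
```

jog_arm(rows="0 0 0 0 0 0.18 -0.15;0 0 0 0 0 0.18 -0.15;0 0 0 0 0 0.18 -0.15;0 0 0 0 0 0.18 -0.15;0 0 0 0 0 0.18 -0.15")

```text
time: 22.8
position: [0.4896, -0.0095, 0.08]
tool_rot: [3.126, 0.311, 0.007]
ft_force: [5.5, -0.9, -3.5]
grip_width: 0.579
grip_force: 2.3
```

jog_arm(rows="0 0 0 0 0 0.18 -0.15;0 0 0 0 0 0.18 -0.15;0 0 0 0 0 0.18 -0.15;0 0 0 0 0 0.18 -0.15;0 0 0 0 0 0.18 -0.15")

```text
time: 23.42
position: [0.4893, -0.0108, 0.0801]
tool_rot: [2.95, -1.081, 0.006]
ft_force: [4.3, -3.0, -2.2]
grip_width: 0.575
grip_force: 1.9
```

jog_arm(rows="0 0 0 0 0 0.18 -0.15;0 0 0 0 0 0.08 -0.15;0 0 0 0 0 0 -0.15")

```text
time: 23.8
position: [0.4885, -0.0108, 0.0798]
tool_rot: [2.79, -1.444, 0.003]
ft_force: [2.1, -3.3, -0.4]
grip_width: 0.572
grip_force: 1.6
```

```bash
python3 st.py
```

```text
az -2.526 p [ 0.4885 -0.0108  0.0798] q7 -2.342 F [ 2.1 -3.3 -0.4] T [-0.702 -0.417  0.153] 0.5724650419508872 23.8
```

jog_arm(rows="0 0 0 0 0 0.14 -0.15;0 0 0 0 0 0.14 -0.15;0 0 0 0 0 0 -0.15;0 0 0 0 0 -0.18 -0.15;0 0 -4.8 0 0 0 1")

```text
time: 24.42
position: [0.4844, -0.0089, 0.1255]
tool_rot: [2.714, -1.569, -0.008]
ft_force: [-0.4, 1.2, 1.2]
grip_width: 0.522
grip_force: 0.0
```

jog_arm(rows="0 0 0 0 0 0 1;0 0 0 0 0 0 1;0 0 0.8 0 0 0 1;0 0 0.5 0 0 0 1;0 0 0 0 0 0 1")

```text
time: 25.05
position: [0.4869, -0.0102, 0.1134]
tool_rot: [2.713, -1.579, -0.002]
ft_force: [1.5, -0.6, 0.2]
grip_width: 0.03
grip_force: 0.0
```

jog_arm(rows="0 0 0.2 0 0 0 1;0 0 0.2 0 0 0 1")

```text
time: 25.3
position: [0.4879, -0.0098, 0.1105]
tool_rot: [-2.715, 1.58, -0.0]
ft_force: [0.0, -0.7, 0.2]
grip_width: 0.004
grip_force: 0.0
```

jog_arm(rows="0 0 0.2 0 0 0 1;0 0 0.2 0 0 0 1")

```text
time: 25.55
position: [0.4878, -0.0098, 0.1065]
tool_rot: [-2.715, 1.58, -0.0]
ft_force: [-0.3, 0.1, -0.3]
grip_width: 0.003
grip_force: 0.0
```

jog_arm(rows="0 0.03 0.1 0 0 0 1;0 0.03 0.1 0 0 0 1")

```text
time: 25.8
position: [0.4873, -0.0101, 0.1046]
tool_rot: [-2.715, 1.58, -0.0]
ft_force: [-0.6, 0.6, 1.4]
grip_width: 0.008
grip_force: 0.6
```

jog_arm(rows="0 0.03 0.1 0 0 0 1;0 0.03 0.1 0 0 0 1")

```text
time: 26.05
position: [0.4868, -0.0104, 0.1028]
tool_rot: [-2.715, 1.58, 0.0]
ft_force: [-3.1, -0.3, 6.6]
grip_width: 0.007
grip_force: 3.0
```

jog_arm(rows="0 0.05 0.1 0 0 0 1;0 0.05 0.1 0 0 0 1")

```text
time: 26.3
position: [0.4864, -0.0107, 0.1015]
tool_rot: [-2.714, 1.58, 0.0]
ft_force: [-3.9, 1.0, 14.4]
grip_width: 0.008
grip_force: 6.8
```

jog_arm(rows="0 0 -1.5 0 0 0 1;0 0 -1.8 0 0 -0.1 -0.15;0 0 0 0 0 -0.18 -0.15;0 0 0 0 0 -0.18 -0.15;0 0 0 0 0 -0.18 -0.15")

```text
time: 26.92
position: [0.4859, -0.0109, 0.1334]
tool_rot: [-3.076, 0.637, -0.0]
ft_force: [-0.4, 0.1, -0.4]
grip_width: 0.37
grip_force: 0.0
```

jog_arm(rows="0 0 0 0 0 -0.18 -0.15;0 0 0 0 0 -0.18 -0.15;0 0 0 0 0 -0.18 -0.15;0 0 0 0 0 -0.18 -0.15;0 0 0 0 0 -0.18 -0.15")

```text
time: 27.55
position: [0.4858, -0.011, 0.1334]
tool_rot: [-3.047, -0.765, -0.0]
ft_force: [-0.2, -0.3, 0.4]
grip_width: 0.571
grip_force: 0.0
```

jog_arm(rows="0 0 0 0 0 -0.18 -0.15;0 0 0 0 0 -0.18 -0.15;0 0 0 0 0 -0.18 -0.15;0 0 0 0 0 -0.18 -0.15;0 0 0 0 0 -0.18 -0.15")

```text
time: 28.18
position: [0.4858, -0.0109, 0.1334]
tool_rot: [2.411, 2.014, 0.0]
ft_force: [0.1, -0.6, 0.4]
grip_width: 0.575
grip_force: 0.0
```

jog_arm(rows="0 0 0 0 0 -0.18 -0.15;0 0 0 0 0 -0.18 -0.15;0 0 0 0 0 -0.18 -0.15;0 0 0 0 0 -0.18 -0.15;-0.18 0.3 0 0 0 0 -0.15")

```text
time: 28.8
position: [0.4893, -0.0108, 0.1334]
tool_rot: [-1.558, -2.728, -0.001]
ft_force: [-0.1, 0.3, 0.2]
grip_width: 0.575
grip_force: 0.0
```

```bash
python3 st.py w5.png
```

```text
az 0.533 p [ 0.4893 -0.0108  0.1334] q7 0.557 F [-0.1  0.3  0.2] T [-0.012  0.001 -0.037] 0.5748922082071003 28.8
```

View pics/w5.png

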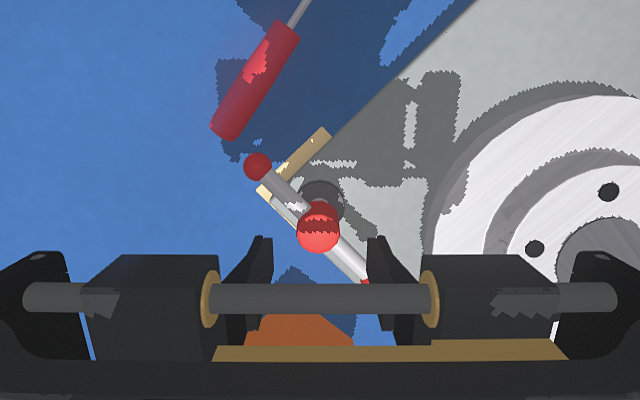

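The hub is centred at (318,230) with the near ball at (257,165), so the fingers will clear the bar. Second stroke on the right screw.

jog_arm(rows="0 0 2.9 0 0 0 -0.15;0 0 2.8 0 0 0 -0.15;0 0 0 0 0 0.18 -0.15;0 0 0 0 0 0.18 -0.15;0 0 0 0 0 0.18 -0.15")

```text
time: 29.48
position: [0.4886, -0.0115, 0.0759]
tool_rot: [-2.237, -2.205, 0.003]
ft_force: [0.1, -1.3, -2.3]
grip_width: 0.579
grip_force: 2.1
```

jog_arm(rows="0 0 0 0 0 0.18 -0.15;0 0 0 0 0 0.18 -0.15;0 0 0 0 0 0.18 -0.15;0 0 0 0 0 0.18 -0.15;0 0 0 0 0 0.18 -0.15")

```text
time: 30.1
position: [0.4894, -0.0108, 0.0761]
tool_rot: [2.973, 1.014, -0.0]
ft_force: [1.9, 0.8, -3.6]
grip_width: 0.571
grip_force: 2.2
```

jog_arm(rows="0 0 0 0 0 0.18 -0.15;0 0 0 0 0 0.18 -0.15;0 0 0 0 0 0.18 -0.15;0 0 0 0 0 0.18 -0.15;0 0 0 0 0 0.18 -0.15")

```text
time: 30.72
position: [0.4903, -0.0113, 0.0765]
tool_rot: [3.117, -0.381, 0.003]
ft_force: [2.6, -0.8, -3.0]
grip_width: 0.575
grip_force: 2.2
```

jog_arm(rows="0 0 0 0 0 0.18 -0.15;0 0 0 0 0 0.18 -0.15;0 0 0 0 0 0.18 -0.15;0 0 0 0 0 0.18 -0.15;0 0 0 0 0 0.18 -0.15")

```text
time: 31.35
position: [0.49, -0.0121, 0.0765]
tool_rot: [2.641, -1.699, 0.004]
ft_force: [1.4, -2.0, -3.4]
grip_width: 0.574
grip_force: 2.1
```

jog_arm(rows="0 0 0 0 0 0.09 -0.15;0 0 0 0 0 0 -0.15")

```text
time: 31.6
position: [0.4896, -0.0118, 0.0765]
tool_rot: [2.569, -1.807, 0.002]
ft_force: [0.5, -2.8, -1.1]
grip_width: 0.573
grip_force: 1.1
```

```bash
python3 st.py
```

```text
az -2.797 p [ 0.4896 -0.0118  0.0765] q7 -2.588 F [ 0.5 -2.8 -1.1] T [-0.514 -0.036  0.093] 0.5733041167209348 31.6
```

jog_arm(rows="0 0 0 0 0 -0.18 -0.15;0 0 -4.8 0 0 0 1;0 0 0 0 0 0 1;0 0 0 0 0 0 1;0 0 0 0 0 0 1")

```text
time: 32.22
position: [0.4885, -0.0108, 0.1236]
tool_rot: [2.722, -1.566, -0.002]
ft_force: [-0.1, 0.6, -0.8]
grip_width: 0.207
grip_force: 0.0
```

jog_arm(rows="0 0 0.8 0 0 0 1;0 0 0.8 0 0 0 1;0 0 0 0 0 0 1")

```text
time: 32.6
position: [0.4885, -0.0113, 0.1074]
tool_rot: [2.721, -1.566, -0.002]
ft_force: [0.0, 0.0, -0.9]
grip_width: 0.006
grip_force: 0.0
```

jog_arm(rows="0 0 0.2 0 0 0 1;0 0 0.1 0 0 0 1")

```text
time: 32.85
position: [0.4895, -0.011, 0.1056]
tool_rot: [-2.723, 1.567, -0.0]
ft_force: [0.7, 0.4, 0.1]
grip_width: 0.006
grip_force: 0.0
```

jog_arm(rows="0 0 0.1 0 0 0 1;0 0 0.1 0 0 0 1")

```text
time: 33.1
position: [0.4895, -0.0109, 0.1036]
tool_rot: [-2.723, 1.566, -0.0]
ft_force: [0.1, -0.2, 0.1]
grip_width: 0.004
grip_force: 0.0
```

jog_arm(rows="0 0 0.1 0 0 0 1;0 0 0 0 0 0 1")

```text
time: 33.35
position: [0.4893, -0.0109, 0.1025]
tool_rot: [-2.723, 1.567, 0.0]
ft_force: [-0.1, 0.6, -0.2]
grip_width: 0.005
grip_force: 0.0
```

jog_arm(rows="0 0 0.1 0 0 0 1;0 0 0 0 0 0 1")

```text
time: 33.6
position: [0.4895, -0.011, 0.1017]
tool_rot: [-2.723, 1.567, -0.0]
ft_force: [0.3, 0.1, 2.3]
grip_width: 0.004
grip_force: 0.7
```

jog_arm(rows="0 0 0.1 0 0 0 1;0 0 0 0 0 0 1")

```text
time: 33.85
position: [0.4895, -0.0111, 0.1011]
tool_rot: [-2.723, 1.567, 0.001]
ft_force: [-2.5, -0.5, 6.5]
grip_width: 0.004
grip_force: 3.5
```

jog_arm(rows="0 0 0.1 0 0 0 1;0 0 0 0 0 0 1")

```text
time: 34.1
position: [0.4895, -0.0112, 0.1006]
tool_rot: [2.723, -1.567, -0.001]
ft_force: [-4.9, -0.6, 12.2]
grip_width: 0.007
grip_force: 6.1
```

jog_arm(rows="0 0 -1.5 0 0 0 1;0 0 -1.5 0 0 -0.18 1;0 0 0 0 0 -0.18 1;0 0 0 0 0 -0.18 1;0 0 0 0 0 -0.18 1")

```text
time: 34.72
position: [0.4893, -0.0109, 0.1295]
tool_rot: [-3.102, 0.498, -0.0]
ft_force: [0.5, -0.1, -0.3]
grip_width: 0.007
grip_force: 0.0
```

jog_arm(rows="0 0 0 0 0 -0.05 1;-0.9 -5.95 0 0 0 0 1;-0.9 -5.95 0 0 0 0 1;0 0 3.5 0 0 0 1;0 0 3.5 0 0 0 1")

```text
time: 35.35
position: [0.5045, 0.1099, 0.0586]
tool_rot: [-3.112, 0.425, -0.001]
ft_force: [0.4, 0.3, -0.8]
grip_width: 0.001
grip_force: 0.0
```

jog_arm(rows="0 0 0.6 0 0 0 1;0 0 0 0 0 0 1;0 0 0.3 0 0 0 1;0 0 0.3 0 0 0 1;0 0 0 0 0 0 1")

```text
time: 35.98
position: [0.5044, 0.1086, 0.0478]
tool_rot: [-3.111, 0.429, -0.0]
ft_force: [-1.0, 0.2, 0.4]
grip_width: 0.008
grip_force: 0.0
```

jog_arm(rows="0 0 0.1 0 0 0 1;0 0 0.1 0 0 0 1")

```text
time: 36.22
position: [0.5043, 0.1086, 0.0456]
tool_rot: [-3.112, 0.429, -0.0]
ft_force: [0.8, -0.2, 0.1]
grip_width: 0.006
grip_force: 0.0
```

```bash
python3 st.py
```

```text
az -1.845 p [0.5043 0.1086 0.0456] q7 -1.842 F [ 0.8 -0.2  0.1] T [-0.008  0.156 -0.027] 0.0056313613035236885 36.225
```

jog_arm(rows="0 0 0.1 0 0 0 1;0 0 0 0 0 0 1")

```text
time: 36.48
position: [0.5042, 0.1084, 0.0445]
tool_rot: [3.112, -0.429, -0.0]
ft_force: [-0.2, -0.2, -0.9]
grip_width: 0.005
grip_force: 0.0
```

jog_arm(rows="0 0 0.1 0 0 0 1;0 0 0 0 0 0 1")

```text
time: 36.72
position: [0.5042, 0.1085, 0.0435]
tool_rot: [3.112, -0.429, -0.0]
ft_force: [-0.7, 0.3, -0.2]
grip_width: 0.004
grip_force: 0.0
```

jog_arm(rows="0 0 0.1 0 0 0 1;0 0 0 0 0 0 1")

```text
time: 36.98
position: [0.5042, 0.1085, 0.0425]
tool_rot: [3.112, -0.429, -0.0]
ft_force: [-0.9, -0.9, 0.3]
grip_width: 0.006
grip_force: 0.0
```

jog_arm(rows="0 0 0.05 0 0 0 1;0 0 0 0 0 0 1")

```text
time: 37.22
position: [0.5042, 0.1084, 0.042]
tool_rot: [-3.112, 0.429, -0.0]
ft_force: [-0.1, 0.4, -0.5]
grip_width: 0.001
grip_force: 0.0
```

jog_arm(rows="0 0 0.05 0 0 0 1;0 0 0 0 0 0 1")

```text
time: 37.48
position: [0.5043, 0.1085, 0.0416]
tool_rot: [-3.112, 0.429, -0.0]
ft_force: [-0.5, -0.3, -0.2]
grip_width: 0.01
grip_force: 0.0
```

jog_arm(rows="0 0 0.05 0 0 0 1;0 0 0 0 0 0 1")

```text
time: 37.72
position: [0.5043, 0.1085, 0.0413]
tool_rot: [-3.112, 0.429, 0.0]
ft_force: [-1.0, -0.8, 3.3]
grip_width: 0.006
grip_force: 1.4
```

jog_arm(rows="0 0 -4.5 0 0 0 1;0 0 -4.5 0 0 0 1;0.75 -5.98 0 0 0 0 -0.15;0.75 -5.98 0 0 0 0 -0.15;0 0 0 0 0 -0.18 -0.15")

```text
time: 38.35
position: [0.5511, 0.226, 0.1296]
tool_rot: [3.138, -0.127, 0.0]
ft_force: [-0.6, -1.6, 0.8]
grip_width: 0.26
grip_force: 0.0
```

jog_arm(rows="0 0 0 0 0 -0.18 -0.15;0 0 0 0 0 -0.18 -0.15;0 0 0 0 0 -0.18 -0.15;0 0 0 0 0 -0.18 -0.15;0 0 0 0 0 -0.18 -0.15")

```text
time: 38.98
position: [0.551, 0.2195, 0.1308]
tool_rot: [2.886, 1.24, -0.0]
ft_force: [0.5, 0.2, 0.1]
grip_width: 0.573
grip_force: 0.0
```

jog_arm(rows="0 0 0 0 0 -0.18 -0.15;0 0 0 0 0 -0.18 -0.15;0 0 0 0 0 -0.18 -0.15;0 0 0 0 0 -0.18 -0.15;0 0 0 0 0 -0.18 -0.15")

```text
time: 39.6
position: [0.551, 0.2195, 0.1308]
tool_rot: [2.06, 2.372, -0.0]
ft_force: [-0.7, 0.4, -0.7]
grip_width: 0.576
grip_force: 0.0
```

jog_arm(rows="0 0 0 0 0 -0.18 -0.15;0 0 0 0 0 -0.18 -0.15;0 0 0 0 0 -0.18 -0.15;0 0 0 0 0 -0.18 -0.15;0 0 0 0 0 -0.1 -0.15")

```text
time: 40.22
position: [0.551, 0.2195, 0.1308]
tool_rot: [-0.946, -2.996, 0.0]
ft_force: [0.3, -0.9, 0.2]
grip_width: 0.576
grip_force: 0.0
```

```bash
python3 st.py w6.png
```

```text
az 0.959 p [0.551  0.2195 0.1308] q7 0.648 F [ 0.3 -0.9  0.2] T [-0.036  0.011 -0.03 ] 0.5757869491340648 40.225
```

View pics/w6.png

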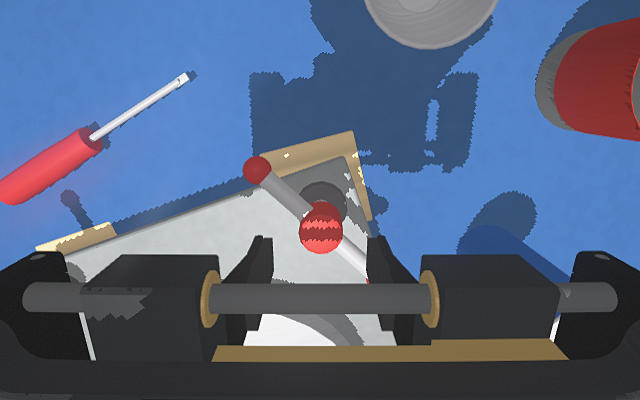

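The left hub is centred at (321,228) with the near ball at (257,170). I add a quarter turn left, then move back to the right.

jog_arm(rows="0 0 2.7 0 0 0 -0.15;0 0 2.7 0 0 0 -0.15;0 0 0 0 0 0.18 -0.15;0 0 0 0 0 0.18 -0.15;0 0 0 0 0 0.18 -0.15")

```text
time: 40.9
position: [0.5498, 0.2194, 0.0757]
tool_rot: [-1.725, -2.624, 0.004]
ft_force: [-1.0, 0.9, -3.5]
grip_width: 0.577
grip_force: 2.4
```

jog_arm(rows="0 0 0 0 0 0.18 -0.15;0 0 0 0 0 0.18 -0.15;0 0 0 0 0 0.18 -0.15;0 0 0 0 0 0.18 -0.15;0 0 0 0 0 0.18 -0.15")

```text
time: 41.52
position: [0.5512, 0.221, 0.0765]
tool_rot: [-2.695, -1.614, -0.003]
ft_force: [2.8, 2.3, -4.3]
grip_width: 0.573
grip_force: 2.6
```

jog_arm(rows="0 0 0 0 0 0.18 -0.15;0 0 0 0 0 0.13 -0.15;0 0 0 0 0 0 -0.15")

```text
time: 41.9
position: [0.5518, 0.2206, 0.077]
tool_rot: [2.907, 1.19, 0.003]
ft_force: [2.8, 3.3, -2.9]
grip_width: 0.575
grip_force: 1.9
```

jog_arm(rows="0 0 0 0 0 -0.18 -0.15;0 0 -5.3 0 0 0 -0.15;-5.61 2.06 0 0 0 0 -0.15;-5.61 2.06 0 0 0 0 -0.15;-5.61 2.06 0 0 0 0 -0.15")

```text
time: 42.52
position: [0.5034, 0.0442, 0.1301]
tool_rot: [-2.788, -1.447, 0.001]
ft_force: [-0.3, -0.6, 0.2]
grip_width: 0.571
grip_force: 0.0
```

jog_arm(rows="-5.61 2.06 0 0 0 0 -0.15;0 0 0 0 0 -0.18 -0.15;0 0 0 0 0 -0.18 -0.15;0 0 0 0 0 -0.18 -0.15;0 0 0 0 0 -0.18 -0.15")

```text
time: 43.15
position: [0.4882, -0.0118, 0.13]
tool_rot: [-2.093, -2.342, 0.001]
ft_force: [-0.6, -0.7, 0.6]
grip_width: 0.571
grip_force: 0.0
```

jog_arm(rows="0 0 0 0 0 -0.18 -0.15;0 0 0 0 0 -0.18 -0.15;0 0 0 0 0 -0.06 -0.15;0 0 0 0 0 0 -0.15")

```text
time: 43.65
position: [0.4884, -0.0117, 0.13]
tool_rot: [-1.568, -2.721, 0.001]
ft_force: [-0.5, 0.7, -0.3]
grip_width: 0.573
grip_force: 0.0
```

```bash
python3 st.py w7.png
```

```text
az 0.525 p [ 0.4884 -0.0117  0.13  ] q7 0.539 F [-0.5  0.7 -0.3] T [-0.047 -0.012  0.017] 0.5730716781597194 43.65
```

View pics/w7.png

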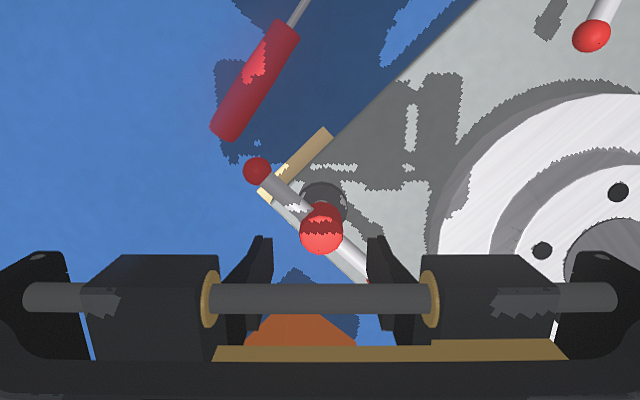

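The right hub is centred at (321,228). I make the final part-turn there, then press the hub to check it.

jog_arm(rows="0 0.1 2.7 0 0 0 -0.15;0 0 2.6 0 0 0 -0.15;0 0 0 0 0 0.18 -0.15;0 0 0 0 0 0.18 -0.15;0 0 0 0 0 0.18 -0.15")

```text
time: 44.32
position: [0.4883, -0.0111, 0.0762]
tool_rot: [-2.244, -2.197, 0.004]
ft_force: [-1.3, -1.0, -4.1]
grip_width: 0.574
grip_force: 2.1
```

jog_arm(rows="0 0 0 0 0 0.18 -0.15;0 0 0 0 0 0.18 -0.15;0 0 0 0 0 0.18 -0.15;0 0 0 0 0 0.18 -0.15;0 0 0 0 0 0.17 -0.15")

```text
time: 44.95
position: [0.4899, -0.0103, 0.0768]
tool_rot: [-2.972, -1.019, -0.001]
ft_force: [2.9, 1.0, -3.4]
grip_width: 0.571
grip_force: 2.2
```

jog_arm(rows="0 0 0 0 0 0 -0.15;0 0 0 0 0 -0.18 -0.15;0 0 -4.5 0 0 0 1;0 0 0 0 0 0 1;0 0 0 0 0 0 1")

```text
time: 45.58
position: [0.4895, -0.0106, 0.1219]
tool_rot: [-2.863, -1.292, -0.0]
ft_force: [-0.0, 0.2, 0.7]
grip_width: 0.317
grip_force: 0.0
```

jog_arm(rows="0 0 0 0 0 0 1;0 0 0.9 0 0 0 1;0 0 0.8 0 0 0 1;0 0 0 0 0 0 1")

```text
time: 46.08
position: [0.4889, -0.0111, 0.1039]
tool_rot: [2.865, 1.289, -0.004]
ft_force: [0.3, -0.3, 0.3]
grip_width: 0.008
grip_force: 0.0
```

jog_arm(rows="0 0 0.1 0 0 0 1;0 0 0.1 0 0 0 1")

```text
time: 46.32
position: [0.49, -0.0108, 0.1032]
tool_rot: [2.865, 1.289, 0.001]
ft_force: [-0.1, -1.1, -0.1]
grip_width: 0.003
grip_force: 0.0
```

jog_arm(rows="0 0 0.1 0 0 0 1;0 0 0 0 0 0 1")

```text
time: 46.58
position: [0.4898, -0.0107, 0.1021]
tool_rot: [-2.865, -1.289, -0.0]
ft_force: [0.2, -0.6, 0.3]
grip_width: 0.006
grip_force: 0.0
```

jog_arm(rows="0 0 0.1 0 0 0 1;0 0 0 0 0 0 1")

```text
time: 46.82
position: [0.4899, -0.0108, 0.1014]
tool_rot: [-2.865, -1.289, -0.0]
ft_force: [-1.2, -2.0, 3.9]
grip_width: 0.004
grip_force: 2.1
```

jog_arm(rows="0 0 -1.5 0 0 0 1;0 0 -1.3 0 0 0 1;5.35 -2.67 0 0 0 0 1;5.35 -2.67 0 0 0 0 1;5.35 -2.67 0 0 0 0 1")

```text
time: 47.45
position: [0.5371, 0.1649, 0.1305]
tool_rot: [-2.864, -1.289, -0.004]
ft_force: [1.4, 0.5, 1.2]
grip_width: 0.004
grip_force: 0.0
```

jog_arm(rows="5.35 -2.67 0 0 0 0 1;0 0 0.9 0 0 0 1;0 0 0.9 0 0 0 1;0 0 0.4 0 0 0 1;0 0 0 0 0 0 1")

```text
time: 48.08
position: [0.5516, 0.2189, 0.1072]
tool_rot: [-2.866, -1.286, 0.0]
ft_force: [0.2, -0.3, -0.2]
grip_width: 0.005
grip_force: 0.0
```

jog_arm(rows="0 0 0.1 0 0 0 1;0 0 0 0 0 0 1")

```text
time: 48.32
position: [0.5519, 0.2201, 0.1064]
tool_rot: [-2.865, -1.289, -0.001]
ft_force: [0.1, 0.2, -0.2]
grip_width: 0.007
grip_force: 0.0
```

jog_arm(rows="0 0 0.1 0 0 0 1;0 0 0 0 0 0 1")

```text
time: 48.58
position: [0.5517, 0.2203, 0.1051]
tool_rot: [-2.865, -1.289, -0.0]
ft_force: [-0.4, -0.3, -0.3]
grip_width: 0.006
grip_force: 0.0
```

jog_arm(rows="0 0 0.1 0 0 0 1;0 0 0 0 0 0 1")

```text
time: 48.82
position: [0.5517, 0.2203, 0.104]
tool_rot: [2.865, 1.289, -0.0]
ft_force: [-0.5, -0.2, 0.1]
grip_width: 0.007
grip_force: 0.0
```

jog_arm(rows="0 0 0.1 0 0 0 1;0 0 0 0 0 0 1")

```text
time: 49.08
position: [0.5517, 0.2202, 0.103]
tool_rot: [2.865, 1.289, 0.0]
ft_force: [-0.2, -0.4, -0.0]
grip_width: 0.006
grip_force: 0.0
```

jog_arm(rows="0 0 0.1 0 0 0 1;0 0 0 0 0 0 1")

```text
time: 49.32
position: [0.5518, 0.2204, 0.1025]
tool_rot: [-2.864, -1.289, -0.0]
ft_force: [-2.1, 0.1, 4.4]
grip_width: 0.003
grip_force: 2.0
```

jog_arm(rows="0 0 0.1 0 0 0 1;0 0 0 0 0 0 1")

```text
time: 49.58
position: [0.5519, 0.2205, 0.1021]
tool_rot: [-2.864, -1.289, -0.001]
ft_force: [-2.2, -0.8, 8.5]
grip_width: 0.007
grip_force: 4.2
```

jog_arm(rows="0 0 -1.5 0 0 0 1;0 0 -1.4 0 0 0.18 1;0 0 0 0 0 0.18 1;0 0 0 0 0 0.18 1;0 0 0 0 0 0.18 1")

```text
time: 50.2
position: [0.552, 0.2202, 0.1306]
tool_rot: [-3.136, -0.188, -0.001]
ft_force: [0.2, -1.5, -0.4]
grip_width: 0.001
grip_force: 0.0
```

jog_arm(rows="0 0 0 0 0 0.18 1;0 0 0 0 0 0.18 1;0 0 0 0 0 0.04 1;-0.7 6 0 0 0 0 1;-0.7 6 0 0 0 0 1")

```text
time: 50.82
position: [0.5059, 0.1067, 0.1301]
tool_rot: [3.11, -0.423, 0.003]
ft_force: [-0.4, -1.1, 1.6]
grip_width: 0.005
grip_force: 0.0
```

jog_arm(rows="0 0 3.5 0 0 0 1;0 0 3.5 0 0 0 1;0 0 1 0 0 0 1;0 0 0.3 0 0 0 1;0 0 0 0 0 0 1")

```text
time: 51.45
position: [0.5067, 0.1085, 0.0479]
tool_rot: [-3.112, 0.428, -0.002]
ft_force: [0.8, -0.9, 1.1]
grip_width: 0.002
grip_force: 0.0
```

jog_arm(rows="0 0 0.1 0 0 0 1;0 0 0 0 0 0 1")

```text
time: 51.7
position: [0.5062, 0.1087, 0.0465]
tool_rot: [-3.112, 0.429, -0.001]
ft_force: [0.4, 0.3, -0.4]
grip_width: 0.007
grip_force: 0.0
```

jog_arm(rows="0 0 0.1 0 0 0 1;0 0 0 0 0 0 1")

```text
time: 51.95
position: [0.5057, 0.1085, 0.0451]
tool_rot: [-3.112, 0.429, 0.0]
ft_force: [-0.9, -0.1, 0.7]
grip_width: 0.003
grip_force: 0.0
```

jog_arm(rows="0 0 0.05 0 0 0 1;0 0 0 0 0 0 1")

```text
time: 52.2
position: [0.5058, 0.1085, 0.0445]
tool_rot: [3.112, -0.429, -0.0]
ft_force: [-0.0, -0.1, -0.7]
grip_width: 0.004
grip_force: 0.0
```

jog_arm(rows="0 0 0.05 0 0 0 1;0 0 0 0 0 0 1")

```text
time: 52.45
position: [0.5057, 0.1085, 0.044]
tool_rot: [3.112, -0.429, -0.0]
ft_force: [-0.2, 0.2, 0.6]
grip_width: 0.006
grip_force: 0.0
```

jog_arm(rows="0 0 0.05 0 0 0 1;0 0 0 0 0 0 1")

```text
time: 52.7
position: [0.5057, 0.1085, 0.0435]
tool_rot: [-3.112, 0.429, 0.0]
ft_force: [-0.6, 0.5, -0.1]
grip_width: 0.006
grip_force: 0.0
```

jog_arm(rows="0 0 0.05 0 0 0 1;0 0 0 0 0 0 1")

```text
time: 52.95
position: [0.5058, 0.1085, 0.0432]
tool_rot: [-3.112, 0.429, -0.0]
ft_force: [-0.2, 0.1, 0.3]
grip_width: 0.003
grip_force: 0.6
```

The plate's front edge is now at 43.2 mm against an expected 43.7 mm at the rear, and both front corners press firm. I retreat and hand in.

jog_arm(rows="0 0 -2 0 0 0 1;0 0 -5 0 0 0 1;0 0 -5 0 0 0 1;0 0 -3 0 0 0 1;0 0 0 0 0 0 1")

```text
time: 53.58
position: [0.5073, 0.1091, 0.1952]
tool_rot: [-3.108, 0.428, -0.005]
ft_force: [-0.4, -0.0, -1.3]
grip_width: 0.005
grip_force: 0.0
```

jog_arm(rows="0 0 0 0 0 0 1;0 0 0 0 0 0 1;0 0 0 0 0 0 1;0 0 0 0 0 0 1")

```text
time: 54.08
position: [0.5056, 0.1083, 0.1926]
tool_rot: [3.111, -0.43, -0.001]
ft_force: [-0.2, 0.3, -0.6]
grip_width: 0.001
grip_force: 0.0
```

```bash
python3 st.py && python3 -c "
from bench import ticket;print(ticket.close_job())"
```

```text
az -1.845 p [0.5056 0.1083 0.1926] q7 -2.02 F [-0.2  0.3 -0.6] T [-0.036  0.17   0.002] 0.0013867693390713447 54.075
the job is handed in; nothing more can be done
None
```

I handed the job in at 54 s with the stand's front edge within about 0.5 mm of the calculated rear height (roughly 0.003 rad). Both front corners were firm when pressed and the arm was clear; I inferred the rear feet rather than probing them, and the hand-in gave no verdict.

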